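# Click the sound selector round to the headphones

### The arm

A 6-joint arm with a two-finger parallel gripper is mounted at the origin on the work surface. World frame = base frame: x ahead of the robot, y to its left, z up, the work surface at z = 0. Lengths are in mm, angles in degrees, forces in N, time in s.
With the tool pointing down it reaches from about 300 to 850 mm from the base axis. Payload 4.2 kg.
Tool frame: the origin (TCP) lies midway between the tips of the shut fingers; the grasp point (between the pads) lies env.hold_point_z behind it (env.hold_point_z is the distance from the TCP to the grasp point, in mm); z points along the fingers, y is the line along which they close (so a half turn about z gives the same grasp; the last joint's range is limited). The gripper opens to 91 mm and grips with 3 to 60 N. Pads are 32 mm wide; open, the fingers measure 118 mm over their backs; the gripper's body (76 mm by 178 mm) begins 60 mm behind the grasp point.
Start: joints at [-64.515, 18.312, 89.639, -0, 72.044, -1.146], TCP at [257.746, -514.014, 213.976] pointing down, gripper open.
Joint ranges: [-177.97, 177.97], [-48.28, 115.42], [12.27, 149.76], [-77.06, 257.06], [2.81, 150.46], [-146.56, 146.56]. Speed limits (degrees/s): [147.25, 147.25, 180, 180, 180, 180].

### API

Orientations are given as [roll, pitch, yaw] about the fixed x, y, z axes, in that order (R = Rz(yaw) Ry(pitch) Rx(roll)).
In Python, from workcell import env, viewer, spotter gives the robot as it stands.
- The arm moves only by the tool apply_moves, never from a script. Its arguments are lists of equal length, an entry for each row: "delta_pos": the shift along the world's x, y, z normalised to -1 to 1, where 1 is 120 mm, a list of three; "rot": the turn, a rotation vector about the world's x, y, z normalised to -1 to 1, where 1 is 1.5 rad, a list of three; "hand": the opening, from 0 (shut) to 1 (fully open). A call has 1 to 10 rows; each row is the pose to reach, as a shift and turn from the pose commanded when the call began; what a row does not reach only later rows make up. A row lasts 1/12 s, in which the tool goes at most 41.7 mm and 7.16 degrees, less where a joint would pass 70% of its speed; a pose out of reach is approached as far as the arm can. A call with a number of a shift or a turn outside -1 to 1 is refused whole. A call with a gripper value outside its range is refused whole. The fingers move at their own pace and stop on an object; "newtons" is the grip in N (left out, the last holds). Time passes only in rows, so rows that repeat a pose let the fingers close. It gives the time, the measured TCP pose, the force, the opening and the grip force at its end, in the units of the state.
- env.state(): the state, without advancing time (a new reading comes with each control period).
- viewer.grab_frame(name): name is "side" or "top" or "wrist"; returns a dict with "pixels" (400x640x3 uint8, red, green, blue), "camera_matrix" (3x3 intrinsics, pixels), "R" (3x3) and "t" (3): a world point X has camera coordinates R X + t; the wrist camera has in their place "mount" (4x4, takes a point from camera to tool coordinates, whose origin is the TCP and whose axes are the flange's). Camera axes: x right, y down, z forward; pixel columns grow to the right and rows downward; lengths in mm; the calibration is good to about 2 mm. A picture is of the moment at which its call begins: read the wrist's pose just before it. There is no depth.
- env.job_done(): hands the job in; it is judged then, once.
Trained networks look in a picture, given as the dict that the camera call returned (one of the last four; its "shot" number tells which), for a name from the list of things; names that differ only in an ending like _2 or _b are one class to them, and where a whole thing is asked for, a point or a joint stands for the part that bears it (a point fixed in the world has none). Each returns a list of dicts, best first, with "score" (0 to 1); they miss things now and then, are a little off and sometimes report something else, mostly with a low value. They report only what shows in the picture. A call takes as long as a camera call.
- spotter.trace(picture, query): "mask" (400x640 bool, what is visible of it) and "box" ([centre column, centre row, width, height] in pixels, round what is visible of it).
- spotter.landmark_of(picture, query): "position" ([column, row] in pixels: a listed point, or the origin of a listed thing).
The state is a dict: "time_s": time; "qpos": joint angles; "qvel": joint speeds; "effort": joint torques, N m; "ee_pos": TCP position; "ee_rot": TCP orientation; "force": force on the tool from outside, world axes, zero at the start; "torque": the same for the moment, N m; "gripper_width": finger opening in mm; "gripper_force": force on a finger pad.
Only numpy, scipy, OpenCV 4.12 (cv2) and the standard library are available. Lean on these libraries where they do the work, as an engineer would, in place of code of your own. Each camera call takes 0.05 s, during which the arm holds its last target. There are 200 camera calls.

### The job

Send the sound to the headphones: with a fingertip, push the fin of the selector dial clockwise, click by click, until it rests at the yellow mark (the fifth of the six), without running on to the red loudspeaker mark; then press the green button right down to confirm and let it go. Only push, never pinch the fin between the fingers, do not shove or lift the selector box, and leave the game controller, the phone and the mug where they are.

Things in the scene. Friction and masses are not known exactly. Their poses are not given: they have to be found in the camera images.
- selector: black selector box, loose on the desk on rubber feet, 150 (its x) x 250 (its y) x 55 mm high, about 1.8 kg. Origin: centre of its underside, on the desk; z up. x points to its back (sockets), y to its left. The dial is on the left part of its flat top, the green button on the right part
- dial (a joint): angle of the dial in rad, growing clockwise as seen from above, stops at about 0 and 3.14. It clicks: it rests only at 0, 0.628, 1.257, 1.885, 2.513 (yellow) and 3.142 (red), at marks one to six; pushed past half-way it snaps into the next rest. A sideways push of about 3 N near the end of the fin moves it on. It begins at one of the first three marks. At 0 the fin points along the box's +y, at 1.571 along the box's +x
- dial_axis (a point): point on the dial's vertical turning axis at the top of its grey disc: 63 mm above the box's underside, at box x 0, y 45 mm. The disc is 84 mm across and 8 mm thick. On it stands one upright fin, white edge and blue faces, 12 mm thick, running outwards from 10 to 44 mm from the axis, its top 22 mm above the disc; the fin is the pointer and the thing to push. Six flat dots lie round the dial, 56 mm from the axis and 36 degrees apart, clockwise: four white, one yellow, one red
- fin_tip (a point): outer end of the fin, 44 mm from the dial's axis, 11 mm above the disc's top; turns with the dial
- yellow_mark (a point): centre of the yellow dot, flat on the box's top 55 mm above the box's underside
- fin_left: the blue face plate of the fin on its counter-clockwise side, the side to push for clockwise turning (origin on the dial's axis, 55 mm above the box's underside; its y points outwards along the fin)
- fin_right: the blue face plate of the fin on its clockwise side (same origin and axes)
- enter (a joint): travel of the green button in m, 0 up, 0.006 fully down; a spring lifts it again; fully down takes about 4 N
- enter_top (a point): centre of the top of the green button, 32 mm across, at box x 0, y -78 mm; it is pressed straight down
- gamepad: white game controller lying to the left of the box, about 100 x 155 x 36 mm; origin under its middle
- phone: black phone lying to the right of the box, 150 (x) x 72 (y) x 9 mm; origin under its middle
- mug: blue mug standing behind the right part of the box, 76 mm wide, 85 mm high; origin at the centre of its foot

How it is judged (in metres and radians):
On the way, in this order (a step that is already met when the one before it is completed fails the run):
1. the dial rests at the yellow mark (value of joint dial between 2.36 and 2.67 rad), for 0.2 s.
2. the green button is pressed down (value of joint enter above 0.0042 m), for 0.02 s.
At the end, for the whole second after the job is handed in: The dial rests in its click at the yellow mark (2.513 rad, within 0.15), the button has been pressed at least 4.2 mm after that and is up again, and the box, controller, phone and mug are within 30 mm of where they began (all of step 1 and velocity of joint dial between -0.1 and 0.1 rad/s and value of joint enter below 0.0015 m and distance of each of selector, gamepad, phone, mug from where it was at the start of the episode below 0.03 m and angle between selector's own z axis and vertical below 0.1 rad and linear speed of selector below 0.02 m/s); the robot touches nothing.
It fails at once if the dial ran past the yellow mark towards the red one (more than half a click beyond) (value of joint dial above 2.86 rad).
It fails at once if the button was pressed while the dial was not at the yellow mark (value of joint enter above 0.003 m and (value of joint dial below 2.2 rad or value of joint dial above 2.83 rad)).
It fails at once if the fin was pinched: both of its faces squeezed by the fingers at once (contact force between the fingers and fin_left above 1 N and contact force between the fingers and fin_right above 1 N).
It fails at once if the selector box was shoved more than 30 mm, lifted or tipped (distance of selector from where it was at the start of the episode above 0.03 m or height (world z) of selector above 0.012 m or angle between selector's own z axis and vertical above 0.15 rad).
It fails at once if the controller, phone or mug was moved more than 30 mm (distance of any of gamepad, phone, mug from where it was at the start of the episode above 0.03 m).
It also fails if it takes over 51 s, if anything falls off the work surface, if the arm or the gripper's body presses on something with over 40 N, if the wrist force passes 120 N, or if a joint passes its speed limit or range.

## Working session

There is one attempt and no reset: what is moved stays moved. The work goes in short steps, Python scripts to look and compute and a tool call to move; the robot and the scene stay as the last step left them, time stands still between calls to the robot, and variables do not carry over. Pictures are saved under pics/ and viewed, at most 10 in all, crops included, and the job is handed in when it is done.

Besides the shell and the picture viewer there is one more tool, called as a command line: name --argument value ..., lists and objects as JSON in quotes. apply_moves: Moves the arm, as the interface text tells. Its arguments: {"type":"object","properties":{"delta_pos":{"type":"array"},"rot":{"type":"array"},"hand":{"type":"array"},"newtons":{"type":"number"}},"required":["delta_pos","rot","hand"]}

```bash
ls; mkdir -p pics; cat > h.py <<'E'
import numpy as np, cv2
from workcell import env, viewer, spotter
def ray(p,uv):
    K,R,t=map(np.array,(p["camera_matrix"],p["R"],p["t"]))
    d=R.T@np.linalg.solve(K,[uv[0],uv[1],1]); return -R.T@t, d
def onz(p,uv,z):
    c,d=ray(p,uv); return c+d*(z-c[2])/d[2]
def save(p,n): cv2.imwrite(f"pics/{n}.png",np.ascontiguousarray(p["pixels"][:,:,::-1]))
E
python3 - <<'E'
from h import *
s=env.state(); print(s, env.hold_point_z)
Z=dict(dial_axis=63,fin_tip=74,yellow_mark=55,enter_top=None,selector=0,gamepad=0,phone=0,mug=0)
for n in("top","side"):
    p=viewer.grab_frame(n); save(p,n+"0")
    print(n,np.round(ray(p,(320,200))[0]))
    for q,z in Z.items():
        for r in spotter.landmark_of(p,q)[:2]:
            print(q,round(r["score"],2),np.round(r["position"],1),np.round(onz(p,r["position"],60 if z is None else z),1))
E
```

```text
pics
{'time_s': 0.0, 'qpos': array([-6.45154574e+01,  1.83504245e+01,  8.97074454e+01,  3.87845632e-04,
        7.20421667e+01, -1.14685743e+00]), 'qvel': array([-0.06975298,  0.01035939,  0.04193892,  0.09087057, -0.00711686,
        0.02173706]), 'effort': array([-2.53679991e-04, -4.12462342e+01, -2.31975156e+01,  7.27253943e-02,
        4.56461823e-02, -1.55675216e-04]), 'ee_pos': array([ 257.51919671, -513.54270525,  213.12542334]), 'ee_rot': array([-1.79899991e+02, -2.37091036e-03,  2.66312781e+01]), 'force': array([-0.26173486, -0.42041287,  0.02456134]), 'torque': array([-0.02481195,  0.01000445, -0.03425227]), 'gripper_force': 0.0, 'gripper_width': 91.50307762915801} 18.8
top [ 547.   44. 1066.]
dial_axis 0.77 [363.7 230.8] [562.4 -37.   63. ]
fin_tip 0.66 [359.2 227.5] [570.  -25.1  74. ]
yellow_mark 0.96 [377.3 214.5] [603.5 -71.2  55. ]
enter_top 0.68 [351.8 213.1] [605.6  -7.4  60. ]
enter_top 0.47 [407.7 219.6] [ 591.9 -145.8   60. ]
selector 0.67 [375.7 224.7] [579.8 -73.4   0. ]
gamepad 0.63 [272.6 246.5] [518.3 195.1   0. ]
gamepad 0.21 [362.2 229. ] [567.9 -38.2   0. ]
phone 0.9 [454.6 205.5] [ 633.7 -280.3    0. ]
mug 0.84 [392.1 154.9] [ 766.1 -115.9    0. ]
side [ 291. -461.  773.]
dial_axis 0.7 [303.2 253.1] [564.5 -38.8  63. ]
fin_tip 0.59 [310.4 230.9] [606.1  -4.7  74. ]
fin_tip 0.35 [396.9 254.9] [ 720.5 -159.6   74. ]
yellow_mark 0.59 [330.3 254.7] [613.4 -70.2  55. ]
enter_top 0.62 [347.7 283.3] [ 599.  -149.4   60. ]
selector 0.74 [302.4 252.6] [588.   1.   0.]
selector 0.58 [317.2 280.7] [573.4 -80.1   0. ]
gamepad 0.56 [239.5 211.1] [527.1 196.4   0. ]
phone 0.7 [400.9 341.3] [ 631.3 -286.8    0. ]
mug 0.74 [397.4 250.2] [ 776.2 -118.3    0. ]
```

```bash
python3 - <<'E'
import cv2
a=cv2.imread("pics/top0.png")[150:290,220:500]; b=cv2.imread("pics/side0.png")[170:330,220:450]
cv2.imwrite("pics/c0.png",cv2.vconcat([cv2.resize(a,(600,300),interpolation=2),cv2.resize(b,(600,300),interpolation=2)]))
cv2.imwrite("pics/c0.png",cv2.vconcat([cv2.resize(a[40:110,90:210],(514,300),interpolation=2),cv2.resize(b[30:130,30:201],(514,300),interpolation=2)]))
E
```

```text
(no output)
```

View pics/c0.png

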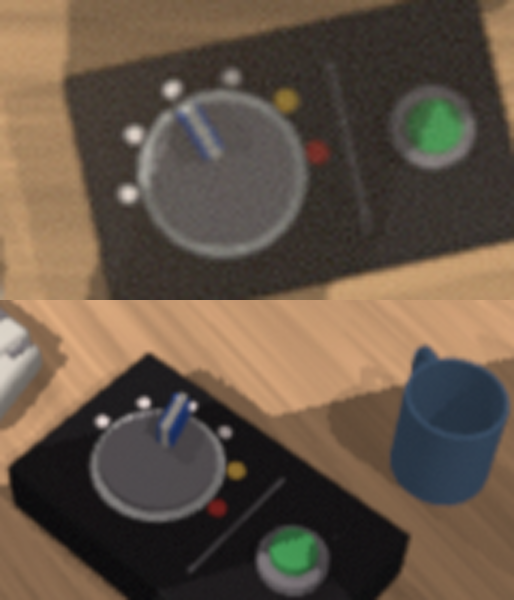

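The fin is blue and white and points at mark three, at (200,130) in the top crop. The six dots, the disc and the green button are clear in both views, so I can fit the box pose from the dots.

```bash
python3 - <<'E'
from h import *
from scipy.optimize import least_squares
P={n:viewer.grab_frame(n) for n in("top","side")}
D={"top":np.array([(128,194),(134,134),(173,89),(232,77),(286,100),(318,152)])/4.283+[309.6,189.6],
"side":np.array([(102,121),(144,103),(193,106),(225,132),(236,170),(217,208)])/3.006+[249.6,199.6]}
for n in D: print(n,[np.round(onz(P[n],u,55)[:2],1) for u in D[n]])
a=np.arange(6)*np.pi/5
L=np.c_[56*np.sin(a),45+56*np.cos(a)]
def f(v,names=("top","side")):
    c,s=np.cos(v[2]),np.sin(v[2]); W=L@np.array([[c,s],[-s,c]])+v[:2]
    return np.concatenate([(W-[onz(P[n],u,55)[:2] for u in D[n]]).ravel() for n in names])
for names in(("top",),("side",),("top","side")):
    r=least_squares(lambda v:f(v,names),[575,-80,0]); v=r.x
    print(names,v[:2],np.degrees(v[2]),np.sqrt(np.mean(r.fun**2)))
c,s=np.cos(v[2]),np.sin(v[2])
for q in((0,45),(0,-78)): print(q,v[:2]+[c*q[0]-s*q[1],s*q[0]+c*q[1]])
for n,p in P.items():
    m=spotter.trace(p,"enter_top")
    hsv=cv2.cvtColor(np.ascontiguousarray(p["pixels"]),cv2.COLOR_RGB2HSV); g=cv2.inRange(hsv,(45,90,50),(85,255,255))
    ys,xs=np.nonzero(g); uv=(xs.mean(),ys.mean()); print(n,uv,len(xs),[np.round(onz(p,uv,z),1) for z in(60,70)])
E
```

```text
top [array([551.3,  22.2]), array([586.1,  19.2]), array([612.6,  -3.1]), array([620.2, -37.3]), array([607.3, -68.9]), array([577.5, -87.6])]
side [array([551.3,  20.1]), array([586. ,  16.9]), array([614.6,  -5.9]), array([620.4, -38.8]), array([607.3, -70.6]), array([577.6, -89.1])]
('top',) [575.02802985 -76.34413455] 13.440362012058094 0.2641612555096175
('side',) [575.29315726 -78.32151175] 13.329224013644756 0.6491518089410482
('top', 'side') [575.16066238 -77.33287366] 13.384880579689218 0.8768412679327833
(0, 45) [564.74355857 -33.55520871]
(0, -78) [ 593.21697565 -153.21415956]
top (np.float64(411.13761467889907), np.float64(219.0183486238532)) 109 [array([ 593.5, -154.3,   60. ]), array([ 593. , -152.3,   70. ])]
side (np.float64(347.20942408376965), np.float64(283.5392670157068)) 191 [array([ 597.8, -149.3,   60. ]), array([ 593.5, -153.6,   70. ])]
```

apply_moves --delta_pos '[[0.532, 0.902, 0], [0.532, 0.902, 0], [0.532, 0.902, 0], [0.532, 0.902, 0]]' --rot '[[0, 0, 0.056], [0, 0, 0.056], [0, 0, 0.056], [0, 0, 0.056]]' --hand '[0, 0, 0, 0]'

```text
time_s: 1.43
ee_pos: [323.9, -400.2, 214.1]
ee_rot: [-179.9, -0.2, 31.7]
force: [-0.2, 0.4, 0.2]
gripper_width: 67.2
gripper_force: 0.0
```

apply_moves --delta_pos '[[0.532, 0.902, 0], [0.532, 0.902, 0], [0.532, 0.902, 0], [0.532, 0.902, 0]]' --rot '[[0, 0, 0], [0, 0, 0], [0, 0, 0], [0, 0, 0]]' --hand '[0, 0, 0, 0]'

```text
time_s: 1.77
ee_pos: [387.9, -292.5, 214.2]
ee_rot: [-179.9, -0.2, 31.8]
force: [0.2, -1.1, -0.8]
gripper_width: 41.1
gripper_force: 0.0
```

apply_moves --delta_pos '[[0.532, 0.902, 0], [0.532, 0.902, 0], [0.532, 0.902, 0], [0.532, 0.902, 0]]' --rot '[[0, 0, 0], [0, 0, 0], [0, 0, 0], [0, 0, 0]]' --hand '[0, 0, 0, 0]'

```text
time_s: 2.1
ee_pos: [452.1, -184.7, 214.2]
ee_rot: [-179.9, -0.2, 31.8]
force: [-0.4, 0.5, -1.0]
gripper_width: 14.3
gripper_force: 0.0
```

apply_moves --delta_pos '[[0.532, 0.902, 0], [0.532, 0.902, 0], [0.532, 0.902, 0], [0.532, 0.902, 0]]' --rot '[[0, 0, 0], [0, 0, 0], [0, 0, 0], [0, 0, 0]]' --hand '[0, 0, 0, 0]'

```text
time_s: 2.43
ee_pos: [516.3, -76.8, 214.0]
ee_rot: [-180.0, -0.2, 31.7]
force: [0.1, 0.1, 0.2]
gripper_width: 0.2
gripper_force: 0.0
```

apply_moves --delta_pos '[[0.532, 0.902, 0], [0.532, 0.902, 0], [0.532, 0.902, 0], [0.532, 0.902, 0], [0.532, 0.902, -0.7], [0.532, 0.902, -0.7], [0.532, 0.902, -0.7]]' --rot '[[0, 0, 0], [0, 0, 0], [0, 0, 0], [0, 0, 0], [0, 0, 0], [0, 0, 0], [0, 0, 0]]' --hand '[0, 0, 0, 0, 0, 0, 0]'

```text
time_s: 3.02
ee_pos: [571.2, 25.8, 122.7]
ee_rot: [-179.6, 0.8, 31.5]
force: [-1.7, -0.1, -1.2]
gripper_width: 0.2
gripper_force: 0.0
```

apply_moves --delta_pos '[[0, 0, -0.25], [0, 0, -0.508], [0, 0, -0.508], [0, 0, -0.508], [0, 0, -0.508]]' --rot '[[0, 0, 0], [0, 0, 0], [0, 0, 0], [0, 0, 0], [0, 0, 0]]' --hand '[0, 0, 0, 0, 0]'

```text
time_s: 3.43
ee_pos: [578.7, 26.5, 71.4]
ee_rot: [179.9, -0.2, 31.4]
force: [-0.2, -0.1, 0.8]
gripper_width: 0.4
gripper_force: 0.0
```

```bash
python3 - <<'E'
from h import *
p=viewer.grab_frame("top");q=viewer.grab_frame("side"); s=env.state(); print(s["ee_pos"],s["ee_rot"],s["force"])
w=viewer.grab_frame("wrist")
a=p["pixels"][180:270,310:430];b=q["pixels"][160:300,220:400]
cv2.imwrite("pics/c1.png",np.hstack([cv2.resize(a,(400,300),interpolation=2),cv2.resize(b,(386,300),interpolation=2)])[:,:,::-1])
# plan table
ax=np.array([564.7,-33.6]);P0=np.array([577.2,26.9])
for ph,d in[(31.4,45),(31.4,22),(31.4,19),(20,19),(10,19),(0,19),(-10,19),(-18,19),(-22.6,19),(-24.6,19),(-27,19)]:
    r=np.radians(ph);P=ax+42*np.array([np.cos(r),np.sin(r)])+d*np.array([-np.sin(r),np.cos(r)])
    print(ph,d,P.round(1),((P-P0)/120).round(3),round(np.radians(ph-31.4)/1.5,3))
E
```

```text
[578.74499281  26.83530687  71.70209901] [179.85819311  -0.23088026  31.42664129] [ 0.55459215  0.18654312 -0.42165653]
31.4 45 [577.1  26.7] [-0.001 -0.002] 0.0
31.4 22 [589.1   7.1] [ 0.099 -0.165] 0.0
31.4 19 [590.6   4.5] [ 0.112 -0.187] 0.0
20 19 [597.7  -1.4] [ 0.171 -0.236] -0.133
10 19 [602.8  -7.6] [ 0.213 -0.287] -0.249
0 19 [606.7 -14.6] [ 0.246 -0.346] -0.365
-10 19 [609.4 -22.2] [ 0.268 -0.409] -0.482
-18 19 [610.5 -28.5] [ 0.278 -0.462] -0.575
-22.6 19 [610.8 -32.2] [ 0.28  -0.492] -0.628
-24.6 19 [610.8 -33.8] [ 0.28  -0.506] -0.652
-27 19 [610.7 -35.7] [ 0.28  -0.522] -0.68
```

View pics/c1.png

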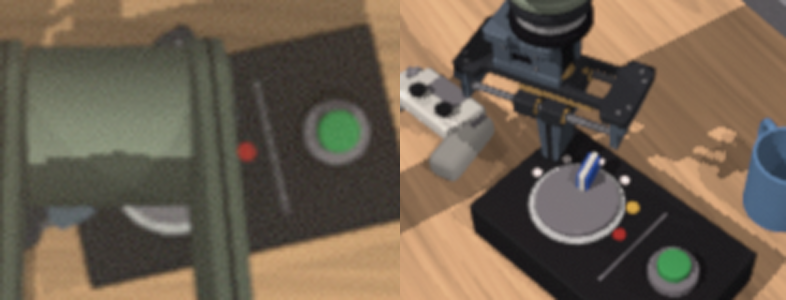

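The side view (right half) shows the shut fingers standing on the counter-clockwise side of the fin, at about (555,140). The box is undisturbed and there is clear space all round.

apply_moves --delta_pos '[[0.05, -0.085, 0], [0.099, -0.165, 0], [0.112, -0.187, 0], [0.142, -0.212, 0], [0.171, -0.236, 0], [0.193, -0.262, 0], [0.213, -0.287, 0], [0.23, -0.315, 0], [0.23, -0.315, 0]]' --rot '[[0, 0, 0], [0, 0, 0], [0, 0, 0], [0, 0, -0.066], [0, 0, -0.133], [0, 0, -0.191], [0, 0, -0.249], [0, 0, -0.307], [0, 0, -0.307]]' --hand '[0, 0, 0, 0, 0, 0, 0, 0, 0]'

```text
time_s: 4.33
ee_pos: [605.3, -11.7, 69.0]
ee_rot: [180.0, -0.0, 4.9]
force: [0.4, 0.0, 0.7]
gripper_width: 0.3
gripper_force: 0.0
```

```bash
cat > ang.py <<'E'
from h import *
q=viewer.grab_frame("side"); s=env.state(); print(s["ee_pos"],s["ee_rot"],s["force"])
ax=np.array([564.7,-33.6])
for r in spotter.landmark_of(q,"fin_tip")[:2]:
    P=onz(q,r["position"],74)[:2]-ax; print("tip",r["score"],r["position"],np.hypot(*P),"theta",103.4-np.degrees(np.arctan2(P[1],P[0])))
for r in spotter.landmark_of(q,"dial_axis")[:1]: print("axis",onz(q,r["position"],63))
# fitted fin direction from the blue/white fin top
import sys
cv2.imwrite(f"pics/{sys.argv[1]}.png",cv2.resize(q["pixels"][190:320,220:400],(540,390),interpolation=2)[:,:,::-1])
E
python3 ang.py c2
```

```text
[604.93473272 -11.32368662  69.00084496] [ 1.79992545e+02 -7.36005122e-03  5.10516442e+00] [ 0.75775281  0.08548946 -0.01198473]
tip 0.86 [320.8, 241.5] 44.248727644462896 theta 113.34150073648226
axis [564.87429979 -36.22362658  63.        ]
```

View pics/c2.png

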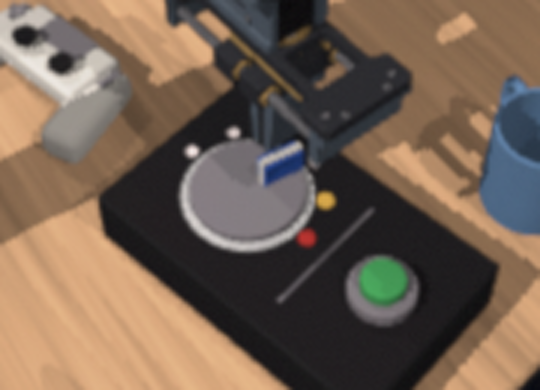

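The fin (280,163) has clicked to mark four, with the finger behind it and the box unmoved. I'll do the last click slowly.

apply_moves --delta_pos '[[0.016, -0.031, 0], [0.028, -0.062, 0], [0.038, -0.094, 0], [0.044, -0.12, 0], [0.046, -0.134, 0], [0.048, -0.147, 0], [0.05, -0.163, 0], [0.05, -0.17, 0], [0.05, -0.17, 0], [0.05, -0.17, 0]]' --rot '[[0, 0, -0.058], [0, 0, -0.117], [0, 0, -0.175], [0, 0, -0.221], [0, 0, -0.245], [0, 0, -0.268], [0, 0, -0.297], [0, 0, -0.309], [0, 0, -0.309], [0, 0, -0.309]]' --hand '[0, 0, 0, 0, 0, 0, 0, 0, 0, 0]'

```text
time_s: 5.32
ee_pos: [610.4, -30.9, 69.0]
ee_rot: [180.0, 0.0, -21.4]
force: [-1.6, 0.2, 0.0]
gripper_width: 0.5
gripper_force: 0.3
```

```bash
python3 ang.py c3
```

```text
[610.4001457  -30.8967096   68.99716062] [ 1.79991636e+02  1.37064257e-02 -2.14245737e+01] [-0.14036274  0.97635457  0.51724968]
tip 0.9 [322.9, 245.0] 45.53737506469495 theta 126.35815398859108
tip 0.45 [315.9, 279.5] 81.50660941297407 theta 206.8138759153521
axis [565.55986628 -34.8000696   63.        ]
```

apply_moves --delta_pos '[[0, -0.007, 0], [0, -0.014, 0], [0, -0.021, 0], [0, -0.021, 0]]' --rot '[[0, 0, -0.012], [0, 0, -0.023], [0, 0, -0.035], [0, 0, -0.035]]' --hand '[0, 0, 0, 0]'

```text
time_s: 5.8
ee_pos: [610.6, -33.8, 69.0]
ee_rot: [180.0, -0.0, -24.6]
force: [0.5, -0.9, -0.5]
gripper_width: 0.7
gripper_force: 0.1
```

```bash
python3 ang.py c4
```

```text
[610.59513556 -33.78348925  69.00768808] [ 1.79981655e+02 -1.23308439e-02 -2.45159733e+01] [ 0.18139775  0.42391232 -0.41643161]
tip 0.98 [322.5, 244.3] 45.140132379353574 theta 123.8521324428212
axis [564.90726922 -36.56026072  63.        ]
```

apply_moves --delta_pos '[[0, -0.008, 0], [0, -0.015, 0], [0, -0.022, 0], [0, -0.022, 0]]' --rot '[[0, 0, -0.013], [0, 0, -0.027], [0, 0, -0.04], [0, 0, -0.04]]' --hand '[0, 0, 0, 0]'

```text
time_s: 6.28
ee_pos: [610.6, -36.4, 69.0]
ee_rot: [180.0, -0.0, -28.0]
force: [-0.1, 0.8, 0.1]
gripper_width: 0.4
gripper_force: 0.0
```

```bash
python3 ang.py c5
```

```text
[610.5479959  -36.3696634   69.01159672] [ 1.79985210e+02 -4.76396576e-03 -2.79644424e+01] [-0.4667554   0.59710163 -0.10458273]
tip 0.97 [323.5, 246.7] 46.05811370473033 theta 132.11161376542347
axis [568.74277239 -40.4166674   63.        ]
```

View pics/c5.png

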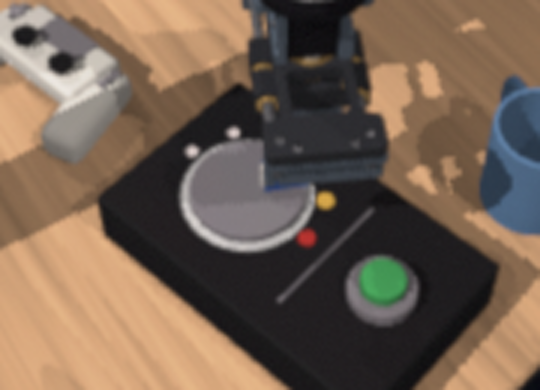

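The gripper mostly hides the fin, and only its blue foot shows at (288,187). I'll back the finger off to see where the fin rests.

apply_moves --delta_pos '[[0.12, 0.22, 0], [0.235, 0.44, 0], [0.235, 0.44, 0], [0.235, 0.44, 0.3], [0.235, 0.44, 0.6], [0.235, 0.44, 0.6]]' --rot '[[0, 0, 0], [0, 0, 0], [0, 0, 0], [0, 0, 0], [0, 0, 0], [0, 0, 0]]' --hand '[0, 0, 0, 0, 0, 0]'

```text
time_s: 6.93
ee_pos: [643.0, 16.6, 148.3]
ee_rot: [-179.7, -0.7, -27.9]
force: [1.2, -0.0, 1.2]
gripper_width: 0.4
gripper_force: 0.0
```

```bash
python3 ang.py c6
```

```text
[641.37838899  16.46943068 145.41463205] [-179.7737223    -0.46248747  -27.92419177] [-0.42136157 -0.46275084 -0.32056475]
tip 0.69 [321.9, 244.7] 43.62767613668778 theta 124.79847548278579
axis [567.25277396 -40.34712558  63.        ]
```

View pics/c6.png

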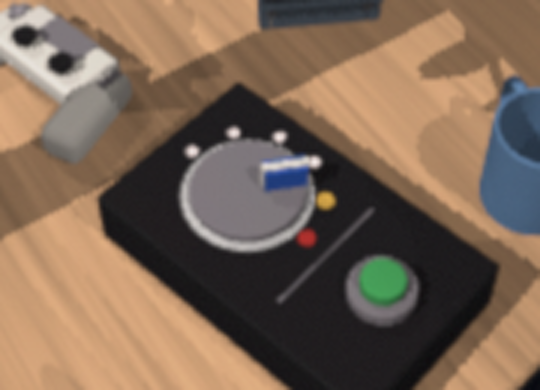

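```bash
python3 - <<'E'
from h import *
q=viewer.grab_frame("side");K,R,t=map(np.array,(q["camera_matrix"],q["R"],q["t"]))
ax=np.array([564.7,-33.6])
for th in(108,120,126,132,144):
    f=np.radians(103.4-th);o=[]
    for r,z in((10,85),(44,85),(10,63),(44,63)):
        x=K@(R@np.array([*(ax+r*np.array([np.cos(f),np.sin(f)])),z])+t);u=x[:2]/x[2];o.append(((u-[220,190])*3).round())
    print(th,o)
s=env.state();print(s["ee_pos"])
E
```

```text
108 [array([258., 160.]), array([300., 141.]), array([258., 179.]), array([299., 160.])]
120 [array([259., 162.]), array([305., 151.]), array([259., 181.]), array([304., 169.])]
126 [array([260., 163.]), array([307., 156.]), array([260., 182.]), array([306., 174.])]
132 [array([260., 165.]), array([308., 161.]), array([260., 183.]), array([307., 179.])]
144 [array([260., 167.]), array([308., 172.]), array([260., 186.]), array([307., 190.])]
[637.77889453  16.38648168 140.04448993]
```

```bash
python3 - <<'E'
from h import *
q=viewer.grab_frame("side");p=viewer.grab_frame("top")
a=cv2.resize(q["pixels"][225:275,270:345],(600,400),interpolation=2);b=cv2.resize(p["pixels"][195:265,325:395],(200,200),interpolation=2)
c=np.zeros((400,800,3),np.uint8);c[:,:600]=a;c[:200,600:]=b
cv2.imwrite("pics/c7.png",c[:,:,::-1]);print(env.state()["time_s"])
E
```

```text
7.2333
```

View pics/c7.png

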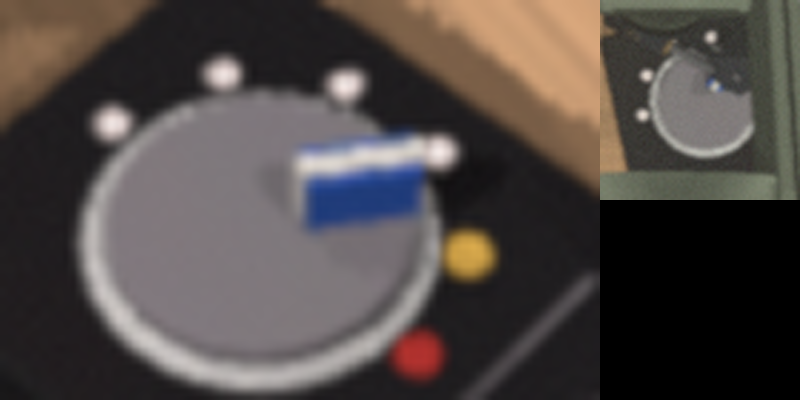

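The fin's white edge runs from (300,162) to (420,145). That puts it at about 126–127°, balanced on the ridge between mark four and yellow, so it needs a few more degrees.

apply_moves --delta_pos '[[0, 0, -0.3], [0, 0, -0.6], [-0.06, -0.146, -0.6], [-0.122, -0.293, -0.6], [-0.165, -0.36, -0.6], [-0.2, -0.415, -0.6], [-0.22, -0.443, -0.6], [-0.231, -0.46, -0.6], [-0.24, -0.474, -0.6], [-0.24, -0.474, -0.6]]' --rot '[[0, 0, -0.058], [0, 0, -0.058], [0, 0, -0.058], [0, 0, -0.058], [0, 0, -0.058], [0, 0, -0.058], [0, 0, -0.058], [0, 0, -0.058], [0, 0, -0.058], [0, 0, -0.058]]' --hand '[0, 0, 0, 0, 0, 0, 0, 0, 0, 0]'

```text
time_s: 8.07
ee_pos: [610.1, -40.1, 69.3]
ee_rot: [-180.0, -0.0, -32.9]
force: [1.1, -0.7, 0.4]
gripper_width: 0.2
gripper_force: 0.0
```

apply_moves --delta_pos '[[0.05, 0.075, 0], [0.12, 0.18, 0], [0.24, 0.474, 0], [0.24, 0.474, 0], [0.24, 0.474, 0.3], [0.24, 0.474, 0.6], [0.24, 0.474, 0.6]]' --rot '[[0, 0, 0], [0, 0, 0], [0, 0, 0], [0, 0, 0], [0, 0, 0], [0, 0, 0], [0, 0, 0]]' --hand '[0, 0, 0, 0, 0, 0, 0]'

```text
time_s: 8.65
ee_pos: [644.0, 18.6, 148.4]
ee_rot: [-179.5, -0.7, -32.8]
force: [0.6, 0.4, 1.1]
gripper_width: 0.3
gripper_force: 0.0
```

```bash
python3 ang.py c8
```

```text
[642.39213048  18.4057971  145.52126057] [-179.66854919   -0.4677138   -32.83039576] [-0.6535342  -0.09176067 -0.7104556 ]
tip 0.61 [325.8, 253.1] 51.764506005631056 theta 151.18538460136932
axis [573.51308473 -34.81535822  63.        ]
```

View pics/c8.png

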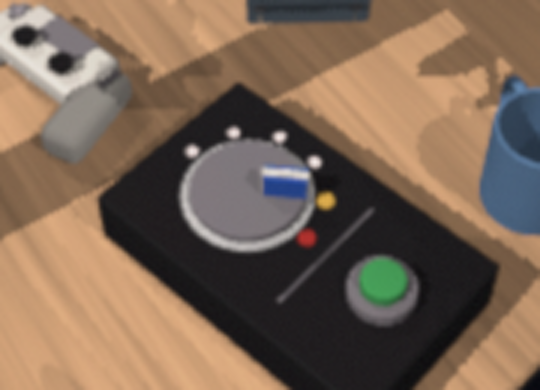

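The fin now points toward yellow, with its top edge running (262,167)→(308,170). The prediction for 144° is (260,167)→(308,172). I'll check the angle numerically.

```bash
cat > fin.py <<'E'
from h import *
from scipy.optimize import minimize_scalar
q=viewer.grab_frame("side");K,R,t=map(np.array,(q["camera_matrix"],q["R"],q["t"]))
ax=np.array([564.7,-34.2]); im=q["pixels"].astype(int)
m=((im[:,:,2]-im[:,:,0])>40); m[:220]=0;m[275:]=0;m[:,:290]=0;m[:,335:]=0
def sil(th):
    f=np.radians(103.4-th);e=np.array([np.cos(f),np.sin(f)]);n=np.array([-e[1],e[0]])
    # the clockwise (camera-side) face
    pts=np.array([[*(ax+r*e-6*n),z] for r,z in((10,63),(44,63),(44,85),(10,85))])
    x=(K@(R@pts.T+t[:,None])).T; u=x[:,:2]/x[:,2:]
    g=np.zeros((400*8,640*8),np.uint8); cv2.fillPoly(g,[np.int32((u+.5)*8)],255)
    return cv2.resize(g,(640,400),interpolation=cv2.INTER_AREA)/255.
ths=np.arange(104,160,2); e=[np.abs(sil(th)-m)[220:275,290:335].sum() for th in ths]
i=np.argsort(e)[:4]; print(env.state()["time_s"],m.sum(),[(int(ths[k]),round(float(e[k]),1)) for k in i])
E
for i in 1 2; do python3 fin.py; done
```

```text
8.85 97 [(144, 25.4), (142, 30.3), (146, 30.5), (140, 38.7)]
8.9 97 [(144, 25.4), (142, 30.3), (146, 30.5), (140, 38.7)]
```

The dial rests at 144° (yellow). Next is the button.

apply_moves --delta_pos '[[-0.2, -0.9, 0], [-0.2, -0.9, 0], [-0.2, -0.9, 0], [-0.2, -0.9, 0]]' --rot '[[0, 0, 0], [0, 0, 0], [0, 0, 0], [0, 0, 0]]' --hand '[0, 0, 0, 0]'

```text
time_s: 9.23
ee_pos: [612.8, -95.9, 139.4]
ee_rot: [179.8, 0.1, -33.2]
force: [0.7, 0.5, 0.1]
gripper_width: 0.2
gripper_force: 0.0
```

apply_moves --delta_pos '[[-0.182, -0.512, 0], [-0.182, -0.512, 0], [-0.182, -0.512, 0], [-0.182, -0.512, -0.25], [-0.182, -0.512, -0.45], [-0.182, -0.512, -0.54], [-0.182, -0.512, -0.54], [-0.182, -0.512, -0.54]]' --rot '[[0, 0, 0], [0, 0, 0], [0, 0, 0], [0, 0, 0], [0, 0, 0], [0, 0, 0], [0, 0, 0], [0, 0, 0]]' --hand '[0, 0, 0, 0, 0, 0, 0, 0]'

```text
time_s: 9.9
ee_pos: [592.6, -151.9, 75.9]
ee_rot: [180.0, 0.1, -32.9]
force: [-0.9, 1.0, 2.2]
gripper_width: 0.7
gripper_force: 0.8
```

apply_moves --delta_pos '[[0, 0, -0.03], [0, 0, -0.055], [0, 0, -0.07], [0, 0, -0.07]]' --rot '[[0, 0, 0], [0, 0, 0], [0, 0, 0], [0, 0, 0]]' --hand '[0, 0, 0, 0]'

```text
time_s: 10.23
ee_pos: [594.1, -152.5, 71.1]
ee_rot: [-179.9, -0.2, -32.9]
force: [-3.5, 3.2, 13.5]
gripper_width: 0.2
gripper_force: 6.8
```

```bash
python3 - <<'E'
from h import *
q=viewer.grab_frame("side");s=env.state();print(s["ee_pos"],s["force"])
cv2.imwrite("pics/c9.png",cv2.resize(q["pixels"][225:310,290:410],(720,510),interpolation=2)[:,:,::-1])
E
```

```text
[ 594.07079796 -152.4751305    71.08524744] [-2.67018665  3.00993198 14.1969203 ]
```

View pics/c9.png

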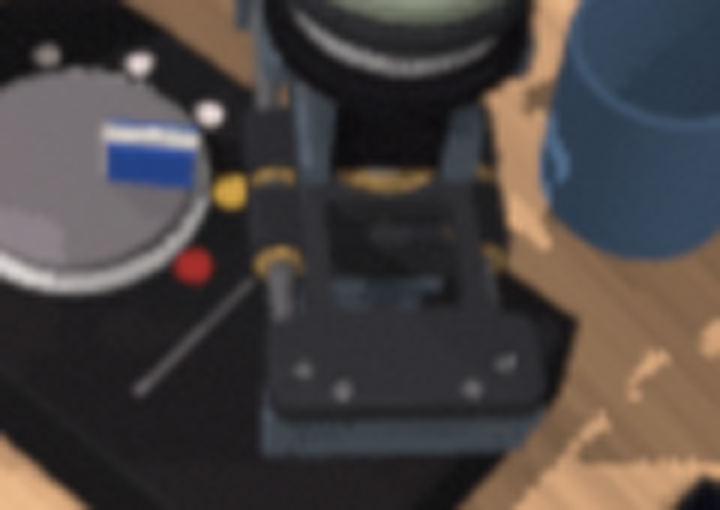

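apply_moves --delta_pos '[[0, 0, 0.04], [0, 0, 0.06], [0, 0, 0.06]]' --rot '[[0, 0, 0], [0, 0, 0], [0, 0, 0]]' --hand '[0, 0, 0]'

```text
time_s: 10.53
ee_pos: [594.0, -152.9, 76.2]
ee_rot: [-179.9, -0.2, -32.9]
force: [0.7, 0.4, 2.0]
gripper_width: 0.5
gripper_force: 0.8
```

apply_moves --delta_pos '[[0, 0, 0.015], [0, 0, 0.015], [0, 0, 0.015]]' --rot '[[0, 0, 0], [0, 0, 0], [0, 0, 0]]' --hand '[0, 0, 0]'

```text
time_s: 10.78
ee_pos: [593.2, -153.0, 76.7]
ee_rot: [180.0, -0.0, -32.9]
force: [1.2, -0.2, 1.6]
gripper_width: 0.2
gripper_force: 0.7
```

apply_moves --delta_pos '[[0, 0, 0.02], [0, 0, 0.02], [0, 0, 0.02]]' --rot '[[0, 0, 0], [0, 0, 0], [0, 0, 0]]' --hand '[0, 0, 0]'

```text
time_s: 11.03
ee_pos: [592.5, -152.8, 78.9]
ee_rot: [180.0, 0.1, -32.9]
force: [-0.5, 0.5, 0.2]
gripper_width: 0.6
gripper_force: 0.0
```

Contact starts at z ≈ 77–78 and the stop is at z ≈ 71, so the press covered the full 6 mm. I'll lift clear and check.

apply_moves --delta_pos '[[0, 0, 0.3], [0, 0, 0.6], [0, 0, 0.9], [-0.5, -0.4, 0.9], [-0.9, -0.8, 0.9], [-0.9, -0.8, 0.9], [-0.9, -0.8, 0.9], [-0.9, -0.8, 0.9]]' --rot '[[0, 0, 0], [0, 0, 0], [0, 0, 0], [0, 0, 0], [0, 0, 0], [0, 0, 0], [0, 0, 0], [0, 0, 0]]' --hand '[0, 0, 0, 0, 0, 0, 0, 0]'

```text
time_s: 11.7
ee_pos: [481.5, -251.0, 187.2]
ee_rot: [179.9, 0.1, -33.2]
force: [0.7, 1.3, -0.2]
gripper_width: 1.0
gripper_force: 0.0
```

```bash
python3 fin.py; python3 - <<'E'
from h import *
p=viewer.grab_frame("side"); print(env.state()["force"],env.state()["qvel"].round(2))
b=cv2.imread("pics/side0.png"); a=np.ascontiguousarray(p["pixels"][:,:,::-1])
cv2.imwrite("pics/c10.png",np.hstack([x[190:330,220:440] for x in(b,a)]).repeat(1,0)); x=cv2.imread("pics/c10.png");cv2.imwrite("pics/c10.png",cv2.resize(x,(792,252),interpolation=2))
for n in("gamepad","phone","mug","enter_top"):
    for r in spotter.landmark_of(p,n)[:1]: print(n,np.round(r["position"],1))
E
```

```text
11.75 18 [(144, 83.5), (146, 83.6), (142, 84.2), (148, 84.6)]
[ 0.44151326 -0.00950941  0.28283949] [ 1.81  0.72 -1.08  0.2  -0.   -0.15]
gamepad [240.  214.7]
phone [403.2 341.7]
mug [397.9 253.8]
enter_top [399.3 341.2]
```

View pics/c10.png

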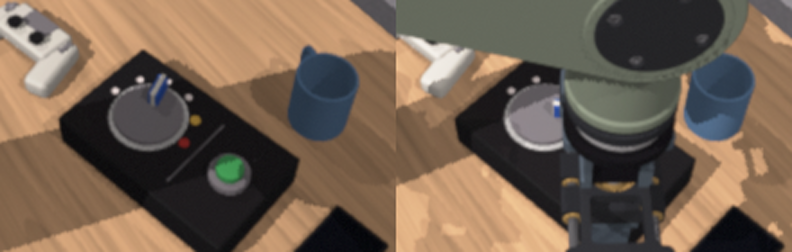

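The box, mug, phone and controller are where they began, but the arm hides the button and fin. I'll move aside for a final numeric check.

apply_moves --delta_pos '[[-0.4, -1, 0.2], [-0.4, -1, 0.2], [-0.4, -1, 0.2], [-0.4, -1, 0.2], [-0.4, -1, 0.2]]' --rot '[[0, 0, 0], [0, 0, 0], [0, 0, 0], [0, 0, 0], [0, 0, 0]]' --hand '[0, 0, 0, 0, 0]'

```text
time_s: 12.42
ee_pos: [437.1, -370.6, 211.3]
ee_rot: [180.0, -0.1, -33.1]
force: [-0.6, 0.2, -0.4]
gripper_width: 0.7
gripper_force: 0.0
```

apply_moves --delta_pos '[[-0.3, -1, 0.2], [-0.3, -1, 0.2], [-0.3, -1, 0.2], [-0.3, -1, 0.2], [-0.3, -1, 0.2], [-0.3, -1, 0.2]]' --rot '[[0, 0, 0], [0, 0, 0], [0, 0, 0], [0, 0, 0], [0, 0, 0], [0, 0, 0]]' --hand '[0, 0, 0, 0, 0, 0]'

```text
time_s: 12.92
ee_pos: [401.8, -487.0, 234.3]
ee_rot: [-179.9, 0.1, -32.9]
force: [0.8, 0.1, -0.6]
gripper_width: 0.3
gripper_force: 0.0
```

```bash
python3 fin.py; python3 - <<'E'
from h import *
for n in("top","side"):
    p=viewer.grab_frame(n);hsv=cv2.cvtColor(np.ascontiguousarray(p["pixels"]),cv2.COLOR_RGB2HSV); ys,xs=np.nonzero(cv2.inRange(hsv,(45,90,50),(85,255,255)));print(n,xs.mean(),ys.mean(),len(xs))
E
```

```text
12.9667 0 [(104, 82.7), (106, 84.3), (108, 86.7), (110, 89.2)]
top 411.0521739130435 218.83478260869566 115
side nan nan 0<stdin>:3: RuntimeWarning: Mean of empty slice.
  ret = ret.dtype.type(ret / rcount)
```

```bash
python3 - <<'E'
from h import *
p=viewer.grab_frame("top");im=p["pixels"].astype(int);m=(im[:,:,2]-im[:,:,0])>25
m[:205]=0;m[255:]=0;m[:,:335]=0;m[:,390:]=0
ys,xs=np.nonzero(m);P=onz(p,(xs.mean(),ys.mean()),78)[:2]-[564.7,-33.6]
th=103.4-np.degrees(np.arctan2(P[1],P[0]));print(len(xs),P,th)
if 134<th<155: print(env.job_done())
E
```

```text
16 [ 20.92978114 -14.43790548] 137.9989178719029
the job is handed in; nothing more can be done
None
```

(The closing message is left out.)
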